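# Complete the spice carrier and lift it level by its bail

### The job

Make the three-jar spice carrier ready to be handed over: stand the loose yellow-capped jar with the navy label in the carrier's empty pocket (lower it in, do not drop it), then swing the wire bail up by its wooden roller and lift the whole carrier clear of the worktop. Finish while still holding it by the roller, bail upright, at least 10 cm in the air, with all three jars seated, the carrier level and no longer swinging. Keep it from tipping on the way, and leave the red-capped jar, the flat tin and the honey jar where they stand.

Things in the scene. Friction and masses are not known exactly. Their poses are not given: they have to be found in the camera images.
- carrier: Loose spice carrier, 0.34 kg bare: brown base board 170 x 64 x 10 mm, dark wire gallery (top wire at z 50) forming three pockets in a row along its x, 53 mm apart, 49 mm square inside. Origin: centre of the underside; x towards the empty pocket, z up. Flat ears (14 mm wide, outer faces 32 mm from the middle) rise 82 mm at mid-length and carry the bail's pivot at z 78, axis along y.
- end_pocket (a point): Middle of the floor (10 mm above the carrier's underside) of the pocket at the carrier's +x end, empty at the start; turns with the carrier (same axes).
- middle_pocket (a point): The same for the middle pocket (holds jar_middle).
- bail_pocket (a point): The same for the pocket at the -x end (holds jar_front).
- bail (a joint): Angle (rad) of the U-shaped 5 mm wire bail about its pivot: 0 lies level over the carrier's -x end (start, on stops; nothing stands beside the empty pocket), 1.57 upright, 3.14 level towards +x. Nearly frictionless: it falls if let go. Arms 73 mm apart, outside the carrier; roller axis 122 mm from the pivot; it passes clear over the jars.
- grip (a point): Centre of the pale wooden roller, the bail's handle: 48 mm long (along the carrier's y), 21 mm thick, 17 at its ends. It turns freely on the bail, so fingers that pinch it across its length can keep their own direction while the bail swings up and the carrier hangs. At the start 78 mm above the worktop, 42 mm beyond the end wires. Use the position only: the axes turn with the roller.
- roller: The same roller as a body, origin at its centre.
- navy_jar: Jar to load: clear spice jar with yellow cap and navy label, 42 mm across, 96 mm tall, about 0.16 kg; the cap is the top 20 mm, as wide as the jar. Origin: centre of its underside, z up. Stands loose on the worktop left or right of the carrier. The carrier hangs level only with this jar in the end pocket.
- jar_front: Jar with yellow cap and green label, same size and weight, seated in the pocket at the bail's end. Origin: centre of its underside.
- jar_middle: Jar with yellow cap and green label, same size and weight, seated in the middle pocket. Origin: centre of its underside.
- red_jar: Bystander: spice jar with red cap, 45 mm across, 106 mm tall, not part of the set; it stands on the other side of the carrier. Origin: centre of its underside.
- flat_tin: Bystander: flat tin, 86 mm across, 40 mm tall, behind the carrier to the right. Origin: centre of its underside.
- honey_jar: Bystander: glass jar of honey with grey lid, 68 mm across, 94 mm tall, behind the carrier to the left. Origin: centre of its underside.

How it is judged:
By the outcome, as a careful person would: the job done as asked, in the order asked, and still so for the second after the job is handed in, while the arm keeps its last pose, push and grip.
It also fails if it takes over 72 s, if anything falls off the work surface, if the arm or the gripper's body presses on something with over 40 N, if the wrist force passes 120 N, or if a joint passes its speed limit or range.

### The arm

A 6-joint arm with a two-finger parallel gripper is mounted at the origin on a cart in front of the work surface, level with it; the furniture and walls round the work are solid. World frame = base frame: x ahead of the robot, y to its left, z up, the work surface at z = 0. Lengths are in m, angles in rad, forces in N, time in s.
With the tool pointing down it reaches from about 0.425 to 0.95 m from the base axis. Payload 3.5 kg.
Tool frame: the origin (TCP) lies midway between the tips of the shut fingers; the grasp point (between the pads) lies 19 mm behind it (ctrl.pinch_z is the distance from the TCP to the grasp point, in m); z points along the fingers, y is the line along which they close (so a half turn about z gives the same grasp; the last joint's range is limited). The gripper opens to 85 mm and grips with 20 to 120 N. Pads are 22 mm wide; open, the fingers measure 114 mm over their backs; the gripper's body (76 mm by 85 mm) begins 54 mm behind the grasp point. The pads swing forward as they close: fully open they stand 13 mm farther back than shut.
Start: joints at [-1.261, 0.286, 1.577, -0, 1.279, -0.15], TCP at [0.3, -0.605, 0.231] pointing down, gripper open.
Joint ranges: [-2.77, 2.77], [-0.9, 2.22], [0.21, 2.48], [-1.53, 4.67], [0.24, 2.81], [-2.84, 2.84]. Speed limits (rad/s): [2.79, 2.79, 3.14, 3.14, 3.14, 3.14].

### API

Orientations are given as a unit quaternion [x, y, z, w].
In Python, from plant import get_state, viewer, sign_off, ctrl gives the robot as it stands. The module is installed in compiled form; this text tells all that it offers.
- The arm moves only by the shell command python3 -m handwheel 'ROWS' [FORCE]. ROWS is JSON, a list that holds one entry, the list of rows, each a list of 5 numbers: the finger opening in m, from 0 to 0.0854, then the shift along the tool's x, y, z in m, then the turn about the tool's z in degrees. In form: [[[claw, x, y, z, spin], ...]]. A call has 1 to 12 rows; each row shifts and turns the commanded pose from where the row before left it, along the tool's axes as they then stand; what a row does not reach is not made up. A row lasts 1/12 s, in which the tool goes at most 41.7 mm and 7.16 degrees, less where a joint would pass 70% of its speed; a pose out of reach is approached as far as the arm can. A call is refused whole if a number of a shift passes 0.0417 or a number of a turn 7.16, either way. A call with a gripper value outside its range is refused whole. The fingers move at their own pace and stop on an object; FORCE is the grip in N (left out, the last holds). Time passes only in rows, so rows that do not move let the fingers close. It gives the time, the measured TCP pose, the force, the opening and the grip force at its end, in the units of the state.
- get_state(): the state, without advancing time (a new reading comes with each control period).
- viewer.read_camera(name): name is "scene" or "top" or "wrist"; returns the picture (384x512x3 uint8, blue, green, red); there is no depth.
- viewer.camera_params(name): a dict with "fov_y" (degrees; the focal length in pixels is half the picture's height over the tangent of half this angle, whatever the lens; pixels are square), "cx", "cy" (the principal point, pixels), "xyz" and "attitude" of the camera in the world; the wrist camera has in their place "hand_eye" (4x4, takes a point from camera to tool coordinates, whose origin is the TCP and whose axes are the flange's). Camera axes: x right, y up, looking along -z (the intrinsics and any distortion apply to the point x, -y, -z); pixel columns grow to the right and rows downward; lengths in m; the calibration is good to about 2 mm. The wrist camera is an equidistant fisheye: a pixel r from the principal point sees the ray r / f radians off the axis. A picture is of the moment at which its call begins: read the wrist's pose just before it. camera_params takes no time and is no camera call.
- sign_off(): hands the job in; it is judged then, once.
Trained networks look in the newest picture that a camera, given by its name, has taken for a name from the list of things; names that differ only in an ending like _2 or _b are one class to them, and where a whole thing is asked for, a point or a joint stands for the part that bears it (a point fixed in the world has none). Each returns a list of dicts, best first, with "confidence" (0 to 1); they miss things now and then, are a little off and sometimes report something else, mostly with a low value. They report only what shows in the picture. A call takes as long as a camera call.
- viewer.look_for(camera, name): "extent" ([left, top, width, height] as shares, 0 to 1, of the picture: columns of its width, rows of its height, round what is visible of it).
- viewer.outline_of(camera, name): "mask" (384x512 bool, what is visible of it) and "extent" ([left, top, width, height] as shares, 0 to 1, of the picture: columns of its width, rows of its height, round what is visible of it).
- viewer.pinpoint(camera, name): "xy" ([column, row] as shares, 0 to 1, of the picture: columns of its width, rows of its height: a listed point, or the origin of a listed thing).
The state is a dict: "time": time; "qpos": joint angles; "dq": joint speeds; "joint_efforts": joint torques, N m; "eef_pos": TCP position; "tcp_rot": TCP orientation; "contact_force": force on the tool from outside, world axes, zero at the start; "wrist_torque": the same for the moment, N m; "opening": opening from 0.0 (shut) to 1.0 (fully open); "finger_force": force on a finger pad.
Only numpy, scipy, OpenCV 4.12 (cv2) and the standard library are available. Lean on these libraries where they do the work, as an engineer would, in place of code of your own. Each camera call takes 0.05 s, during which the arm holds its last target. There are 200 camera calls.

## Working session

There is one attempt and no reset: what is moved stays moved. The work goes in short steps, Python scripts to look and compute and a shell command to move; the robot and the scene stay as the last step left them, time stands still between calls to the robot, and variables do not carry over. Pictures are saved under pics/ and viewed, at most 12 in all, crops included, and the job is handed in when it is done.

```bash
mkdir -p pics
cat > h.py <<'E'
import numpy as np, cv2
from scipy.spatial.transform import Rotation as R
from plant import get_state, viewer, ctrl
def cam(n):
    p=viewer.camera_params(n); f=192/np.tan(np.radians(p['fov_y'])/2); return p,f
def ray(n,u,v):
    p,f=cam(n); x=(u-p['cx']);y=(v-p['cy'])
    if n=='wrist':
        r=np.hypot(x,y); t=r/f; d=np.array([x/r*np.sin(t),-y/r*np.sin(t),-np.cos(t)])
        s=get_state(); H=np.array(p['hand_eye']); Rt=R.from_quat(s['tcp_rot']).as_matrix()
        return Rt@H[:3,3]+np.array(s['eef_pos']), Rt@H[:3,:3]@d
    d=np.array([x/f,-y/f,-1]); A=np.array(p['attitude'])
    M=A if A.ndim==2 else R.from_quat(A).as_matrix()
    return np.array(p['xyz']), M@d
def atz(n,u,v,z):
    o,d=ray(n,u,v); return o+d*(z-o[2])/d[2]
def pin(n,name,z,k=2):
    out=[]
    for r in viewer.pinpoint(n,name)[:k]:
        u,v=r['xy'][0]*512,r['xy'][1]*384
        out.append((round(r['confidence'],2),(int(u),int(v)),np.round(atz(n,u,v,z),4)))
    return out
E
python3 - <<'E'
from h import *
s=get_state();print(s,ctrl.pinch_z)
for n in('scene','top','wrist'):
    print(n,viewer.camera_params(n))
a=viewer.read_camera('top');b=viewer.read_camera('scene');
cv2.imwrite('pics/top.png',a);cv2.imwrite('pics/scene.png',b)
for n in('top','scene'):
  for k,z in dict(navy_jar=0,red_jar=0,flat_tin=0,honey_jar=0,carrier=0,end_pocket=.01,middle_pocket=.01,bail_pocket=.01,grip=.078,jar_front=.01,jar_middle=.01).items():
    print(n,k,pin(n,k,z))
E
```

```text
{'time': 0.0, 'qpos': array([-1.26099224e+00,  2.87176668e-01,  1.57818370e+00,  8.23446788e-06,
        1.27860458e+00, -1.49973914e-01]), 'dq': array([ 0.00043536,  0.00081756,  0.00059507,  0.00044082, -0.00094071,
        0.00184632]), 'joint_efforts': array([ 3.20019371e-04, -4.05972433e+01, -2.92626107e+01, -9.97348047e-05,
        5.79729007e-03, -4.97441874e-06]), 'eef_pos': array([ 0.29937104, -0.60424367,  0.22993622]), 'tcp_rot': array([ 9.73691281e-01,  2.27868124e-01, -9.07615719e-05, -1.18267770e-03]), 'contact_force': array([-0.367626  ,  0.46115464, -0.02746049]), 'wrist_torque': array([-0.02040498,  0.04565778, -0.01439869]), 'finger_force': 0.0, 'opening': 0.9983016273838701} 0.0187
scene {'fov_y': 54.946988413404796, 'cx': 250.64734825138626, 'cy': 188.48552906791286, 'xyz': array([0.11423463, 0.49215644, 0.87614891]), 'attitude': array([-0.1249703 ,  0.30767212,  0.87303642, -0.35711022])}
top {'fov_y': 53.98373500218056, 'cx': 257.3583068139822, 'cy': 183.56687953377505, 'xyz': array([0.33885242, 0.05155053, 1.05518903]), 'attitude': array([ 0.06981195, -0.071044
[... 1616 characters left out ...]
ray([0.5078, 0.0749, 0.    ]))]
scene honey_jar [(0.75, (144, 242), array([0.6801, 0.3248, 0.    ]))]
scene carrier [(0.73, (253, 230), array([0.4969, 0.0898, 0.    ])), (0.38, (309, 191), array([ 0.4716, -0.1287,  0.    ]))]
scene end_pocket [(0.67, (271, 222), array([0.474 , 0.0393, 0.01  ]))]
scene middle_pocket [(0.66, (254, 222), array([0.5071, 0.0745, 0.01  ]))]
scene bail_pocket [(0.75, (237, 234), array([0.5136, 0.1328, 0.01  ]))]
scene grip [(0.52, (213, 232), array([0.5292, 0.2017, 0.078 ])), (0.2, (145, 242), array([0.6279, 0.3404, 0.078 ]))]
scene jar_front [(0.82, (240, 232), array([0.5131, 0.1233, 0.01  ]))]
scene jar_middle [(0.91, (256, 225), array([0.4961, 0.0787, 0.01  ]))]
```

View pics/top.png

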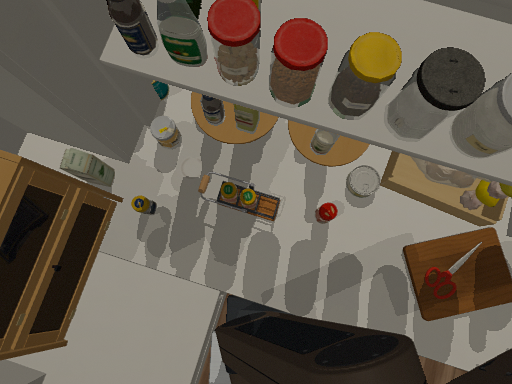

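View pics/scene.png

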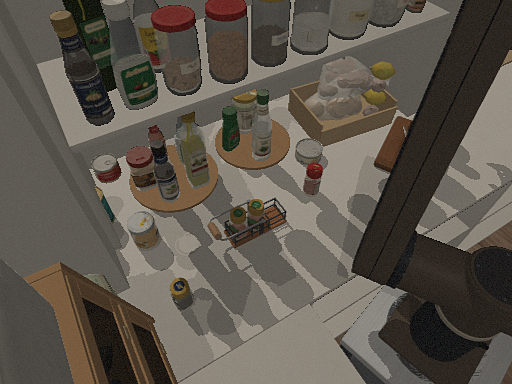

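Navy jar stands at about top (145,206) / scene (181,290). The carrier runs from the roller at top (205,184) to the empty pocket at (268,208), and the red jar is at (327,211). I'll move the wrist camera over for a close look.

```bash
python3 -m handwheel '[[[0.0854,0,0,-0.01,-6.2],[0.0854,0,0,-0.01,-6.2],[0.0854,0,0,-0.01,-6.2],[0.0854,0,0,-0.01,-6.2],[0.0854,0,0,-0.01,-6.2],[0.0854,0,0,-0.01,-6.2],[0.0854,0,0,-0.01,-6.4]]]'
python3 -m handwheel '[[[0.0854,0.02,0,0,0],[0.0854,0.039,0,0,0],[0.0854,0.039,0,0,0],[0.0854,0.039,0,0,0],[0.0854,0.039,0,0,0],[0.0854,0.039,0,0,0],[0.0854,0.039,0,0,0],[0.0854,0.039,0,0,0],[0.0854,0.039,0,0,0],[0.0854,0.039,0,0,0],[0.0854,0.039,0,0,0]]]'
python3 -m handwheel '[[[0.0854,0.039,-0.011,0,0],[0.0854,0.039,-0.011,0,0],[0.0854,0.039,-0.011,0,0],[0.0854,0.039,-0.011,0,0],[0.0854,0.039,-0.011,0,0],[0.0854,0.039,-0.011,0,0],[0.0854,0.039,-0.011,0,0],[0.0854,0.039,-0.011,0,0],[0.0854,0.035,-0.011,0,0],[0.0854,0.02,-0.011,0,0],[0.0854,0,0,0,0],[0.0854,0,0,0,0]]]'
cat > look.py <<'E'
import sys
from h import *
cv2.imwrite('pics/%s.png'%sys.argv[1],viewer.read_camera('wrist'))
s=get_state();print(s['time'],s['eef_pos'],R.from_quat(s['tcp_rot']).as_matrix()[:2,0])
Z=dict(navy_jar=0,carrier=0,end_pocket=.01,middle_pocket=.01,bail_pocket=.01,grip=.078,jar_front=.01,jar_middle=.01)
for k in sys.argv[2:] or Z: print(k,pin('wrist',k,Z[k]))
E
python3 look.py w1
```

```text
time: 1.78
eef_pos: [0.2995, -0.6048, 0.3018]
tcp_rot: [0.818, 0.575, -0.0, -0.0]
contact_force: [0.1, 0.3, -0.0]
opening: 1.0
finger_force: 0.0
time: 2.7
eef_pos: [0.4404, -0.2179, 0.3017]
tcp_rot: [0.82, 0.573, 0.0, 0.0]
contact_force: [1.4, 0.6, 0.0]
opening: 0.999
finger_force: 0.0
time: 3.7
eef_pos: [0.4624, 0.1636, 0.3013]
tcp_rot: [0.819, 0.574, -0.0, 0.0]
contact_force: [0.7, -0.4, 1.0]
opening: 0.997
finger_force: 0.0
3.75 [0.46259319 0.16272652 0.3013435 ] [0.34186396 0.93974933]
navy_jar [(0.72, (218, 36), array([0.4731, 0.3557, 0.    ])), (0.61, (300, 168), array([0.5205, 0.1225, 0.    ]))]
carrier [(0.8, (300, 200), array([0.5042, 0.0748, 0.    ]))]
end_pocket [(0.8, (303, 233), array([0.4914, 0.0237, 0.01  ]))]
middle_pocket [(0.6, (297, 200), array([0.5003, 0.0793, 0.01  ])), (0.45, (219, 34), array([0.477 , 0.3544, 0.01  ]))]
bail_pocket [(0.89, (297, 169), array([0.5142, 0.1255, 0.01  ]))]
grip [(0.86, (298, 123), array([0.5296, 0.1948, 0.078 ]))]
jar_front [(0.81, (298, 168), array([0.5172, 0.1266, 0.01  ]))]
jar_middle [(0.8, (298, 201), array([0.4997, 0.0772, 0.01  ]))]
```

View pics/w1.png

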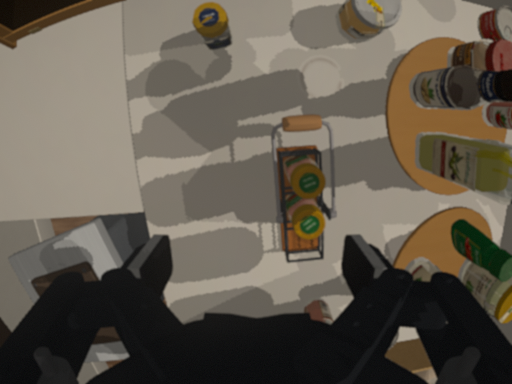

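The wrist view shows the carrier with its roller at (302,123), seated caps at (308,181) and (308,221), and the empty pocket near (303,250). The navy jar's cap is at (211,18).

Run:
```python
from h import *
for n,u,v,z in [('wrist',308,181,.106),('wrist',308,221,.106),('wrist',302,123,.078),('wrist',211,18,.096),('top',138,203,.096),('wrist',304,255,.05),('top',118,200,.3)]:
    print(n,u,v,atz(n,u,v,z).round(4))
```

```text
wrist 308 181 [0.5157 0.13   0.106 ]
wrist 308 221 [0.5007 0.082  0.106 ]
wrist 302 123 [0.5344 0.1943 0.078 ]
wrist 211 18 [0.4762 0.3527 0.096 ]
top 138 203 [0.4694 0.3576 0.096 ]
wrist 304 255 [0.4817 0.0083 0.05  ]
top 118 200 [0.4461 0.3335 0.3   ]
```

Run:
```python
from h import *
o1,a=ray('top',117,200);_,b=ray('top',57,350);n1=np.cross(a,b)
for u,v in[(10,42),(60,24),(118,1)]:
    o,d=ray('wrist',u,v); t=n1@(o1-o)/(n1@d); print((o+d*t).round(3))
```

```text
[0.119 0.542 0.022]
[ 0.184  0.564 -0.074]
[0.35  0.479 0.019]
```

```bash
python3 -m handwheel '[[[0.0854,0.031,-0.009,0,-2.7],[0.0854,0.031,-0.009,0.01,0],[0.0854,0.031,-0.009,0.02,0],[0.0854,0.031,-0.009,0.025,0],[0.0854,0.031,-0.009,0.025,0],[0.0854,0.030,-0.009,0.025,0],[0.0854,0,0,0.025,0],[0.0854,0,0,0.01,0],[0.0854,0,0,0,0],[0.0854,0,0,0,0]]]'
python3 look.py w2 navy_jar
```

```text
time: 4.98
eef_pos: [0.4681, 0.3547, 0.1615]
tcp_rot: [0.806, 0.592, -0.0, 0.0]
contact_force: [0.3, 0.7, 0.2]
opening: 0.998
finger_force: 0.0
5.0333 [0.46892237 0.35492597 0.16290296] [0.29951014 0.95409203]
navy_jar [(0.61, (259, 176), array([0.4726, 0.3546, 0.    ]))]
```

View pics/w2.png

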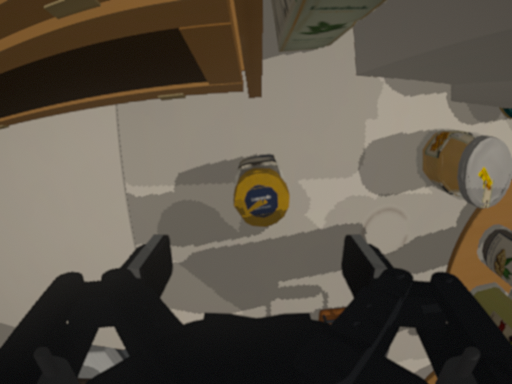

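Cap centred at (262,197), a few mm ahead of the tool; the cabinet lies well beyond it. Descend and grip.

```bash
python3 -m handwheel '[[[0.0854,0.003,0.004,0.01,0],[0.0854,0,0,0.02,0],[0.0854,0,0,0.025,0],[0.0854,0,0,0.025,0],[0.0854,0,0,0.02,0],[0.0854,0,0,0.008,0],[0.0854,0,0,0,0],[0.0854,0,0,0,0]]]' 40
python3 -m handwheel '[[[0.06,0,0,0,0],[0.05,0,0,0,0],[0.045,0,0,0,0],[0.04,0,0,0,0],[0.035,0,0,0,0],[0.03,0,0,0,0],[0.03,0,0,0,0],[0.03,0,0,0,0],[0.03,0,0,0,0],[0.03,0,0,0,0]]]' 40
```

```text
time: 5.75
eef_pos: [0.4734, 0.3571, 0.0541]
tcp_rot: [0.806, 0.592, 0.001, 0.0]
contact_force: [-0.4, -0.4, 0.4]
opening: 1.0
finger_force: 0.0
time: 6.58
eef_pos: [0.4734, 0.3577, 0.0551]
tcp_rot: [0.806, 0.592, 0.001, 0.0]
contact_force: [-1.4, 0.2, 6.0]
opening: 0.486
finger_force: 40.4
```

```bash
python3 -m handwheel '[[[0.03,0,0,-0.01,0],[0.03,0,0,-0.02,0],[0.03,0,0,-0.025,0],[0.03,0,0,-0.025,0],[0.03,0,0,-0.025,0],[0.03,0,0,-0.025,0],[0.03,0,0,-0.01,0],[0.03,0,0,0,0]]]'
python3 -m handwheel '[[[0.03,-0.01,0.004,0,0],[0.03,-0.02,0.007,0,0],[0.03,-0.03,0.010,0,0],[0.03,-0.03,0.011,0,0],[0.03,-0.03,0.011,0,0],[0.03,-0.03,0.011,0,0],[0.03,-0.03,0.011,0,0],[0.03,-0.03,0.011,0,0],[0.03,-0.03,0.011,0,0],[0.03,-0.03,0.010,0,0],[0.03,-0.02,0.007,0,0],[0.03,-0.016,0.005,0,0]]]'
python3 -m handwheel '[[[0.03,-0.005,0,0,0],[0.03,0,0,0,0],[0.03,0,0,0,0],[0.03,0,0,0,0]]]'
python3 look.py w3 carrier end_pocket middle_pocket bail_pocket grip jar_front jar_middle
python3 - <<'E'
from h import *
for n in('top','scene'):
  viewer.read_camera(n)
  for k,z in dict(end_pocket=.01,jar_front=.01,jar_middle=.01,grip=.078,navy_jar=.13).items(): print(n,k,pin(n,k,z,1))
E
```

```text
time: 7.25
eef_pos: [0.474, 0.3578, 0.1969]
tcp_rot: [0.806, 0.592, 0.003, 0.001]
contact_force: [0.2, -0.2, -1.7]
opening: 0.484
finger_force: 41.1
time: 8.25
eef_pos: [0.4833, 0.0301, 0.1903]
tcp_rot: [0.806, 0.592, -0.002, -0.002]
contact_force: [-0.0, -0.1, -1.7]
opening: 0.488
finger_force: 41.0
time: 8.58
eef_pos: [0.4832, 0.0285, 0.1924]
tcp_rot: [0.805, 0.593, -0.0, -0.001]
contact_force: [-0.6, 0.5, -1.2]
opening: 0.489
finger_force: 41.0
8.6333 [0.48342816 0.02860876 0.19273314] [0.2970963  0.95484751]
carrier [(0.3, (254, 210), array([ 0.4677, -0.0156,  0.    ]))]
end_pocket [(0.73, (262, 172), array([0.4905, 0.0268, 0.01  ]))]
middle_pocket []
bail_pocket []
grip []
jar_front [(0.74, (261, 77), array([0.5203, 0.1278, 0.01  ]))]
jar_middle [(0.79, (256, 123), array([0.5007, 0.0799, 0.01  ]))]
top end_pocket []
top jar_front [(0.51, (231, 195), array([0.5139, 0.1263, 0.01  ]))]
top jar_middle [(0.46, (248, 200), array([0.502 , 0.0756, 0.01  ]))]
top grip [(0.67, (203, 186), array([0.5238, 0.1966, 0.078 ]))]
top navy_jar []
scene end_pocket [(0.61, (272, 221), array([0.4736, 0.0379, 0.01  ]))]
scene jar_front [(0.8, (239, 232), array([0.5148, 0.125 , 0.01  ]))]
scene jar_middle [(0.54, (253, 226), array([0.4995, 0.0852, 0.01  ]))]
scene grip [(0.63, (215, 229), array([0.5314, 0.1922, 0.078 ]))]
scene navy_jar [(0.63, (273, 187), array([0.4927, 0.0201, 0.13  ]))]
```

View pics/w3.png

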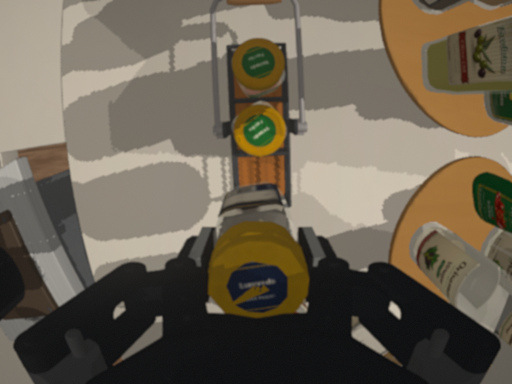

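Carrier caps at (259,64) and (261,130), held cap centre near (259,268), gallery's end corners about (231,202) and (289,203).

Run:
```python
from h import *
s=get_state();T=R.from_quat(s['tcp_rot']).as_matrix();p=np.array(s['eef_pos']);print(p)
zt=p[2]-.055+.096
for n,u,v,z in [('front',259,64,.106),('mid',261,130,.106),('held',259,268,zt),('cL',231,202,.05),('cR',289,203,.05),('bL',229,45,.05),('bR',286,44,.05),('pivL',221,130,.078),('pivR',299,127,.078)]:
    q=atz('wrist',u,v,z); print(n,q.round(4),(T.T@(q-p))[:2].round(4))
```

```text
[0.48382953 0.02763037 0.19333139]
front [0.5172 0.1267 0.106 ] [0.1045 0.0022]
mid [0.5032 0.0772 0.106 ] [0.0531 0.0037]
held [0.4874 0.0347 0.2343] [0.0078 0.0013]
cL [0.4529 0.0146 0.05  ] [-0.0217 -0.0256]
cR [ 0.5084 -0.004   0.05  ] [-0.0228  0.0329]
bL [0.499  0.1627 0.05  ] [ 0.1334 -0.0258]
bR [0.551  0.1475 0.05  ] [0.1344 0.0284]
pivL [0.4702 0.0863 0.078 ] [ 0.0519 -0.0305]
pivR [0.5355 0.0686 0.078 ] [0.0545 0.0371]
```

```bash
python3 -m handwheel '[[[0.03,0,0.003,0.005,0],[0.03,0,0,0.015,0],[0.03,0,0,0.015,0],[0.03,0,0,0.015,0],[0.03,0,0,0.015,0],[0.03,0,0,0.005,0],[0.03,0,0,0,0],[0.03,0,0,0,0]]]'
python3 - <<'E'
from h import *
a=viewer.read_camera('wrist'); b=viewer.read_camera('top');c=viewer.read_camera('scene')
k=lambda i,y,x,h,w:cv2.resize(i[y:y+h,x:x+w],(390,390*h//w),interpolation=2)
A=k(a,60,160,240,200);B=k(b,140,190,120,130);C=k(c,150,205,120,120)
H=max(x.shape[0] for x in(A,B,C));H=min(H,470)
row=np.hstack([np.vstack([x,np.zeros((max(0,H-len(x)),390,3),np.uint8)])[:H] for x in(A,C)])
cv2.imwrite('pics/c4.png',row);print(row.shape,get_state()['eef_pos'])
E
```

```text
time: 10.25
eef_pos: [0.4869, 0.0267, 0.1234]
tcp_rot: [0.806, 0.592, -0.0, -0.0]
contact_force: [0.9, -0.0, -0.7]
opening: 0.486
finger_force: 40.9
(468, 780, 3) [0.48764669 0.0266181  0.12456955]
```

View pics/c4.png

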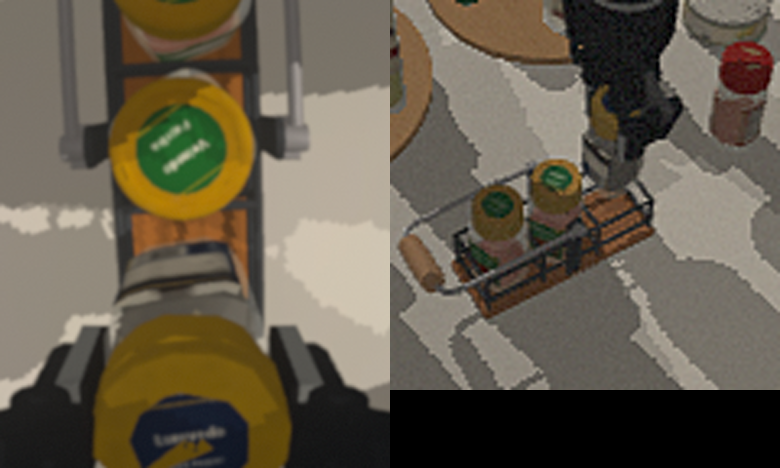

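Left half: the held jar's foot spans columns 118–250 between gallery wires 118–258, so it is centred over the pocket; on the right, the scene view agrees. Lower gently with force checks.

```bash
python3 -m handwheel '[[[0.03,0,0,0.006,0],[0.03,0,0,0.008,0],[0.03,0,0,0.008,0],[0.03,0,0,0.008,0],[0.03,0,0,0.004,0],[0.03,0,0,0,0]]]'
python3 -m handwheel '[[[0.03,0,0,0.005,0],[0.03,0,0,0.005,0],[0.03,0,0,0.005,0],[0.03,0,0,0.004,0],[0.03,0,0,0.002,0],[0.03,0,0,0,0]]]'
```

```text
time: 10.9
eef_pos: [0.4855, 0.0269, 0.0875]
tcp_rot: [0.806, 0.592, -0.001, -0.001]
contact_force: [-0.3, -0.6, -1.2]
opening: 0.488
finger_force: 40.9
time: 11.4
eef_pos: [0.4862, 0.0269, 0.0676]
tcp_rot: [0.806, 0.592, -0.0, -0.0]
contact_force: [-0.5, 0.2, -1.3]
opening: 0.484
finger_force: 40.9
```

```bash
python3 -m handwheel '[[[0.03,0,0,0.001,0],[0.03,0,0,0.001,0],[0.03,0,0,0,0],[0.03,0,0,0,0]]]'
python3 -m handwheel '[[[0.03,0,0,0.001,0],[0.03,0,0,0,0],[0.03,0,0,0,0]]]'
python3 -m handwheel '[[[0.03,0,0,0.001,0],[0.03,0,0,0,0],[0.03,0,0,0,0]]]'
```

```text
time: 11.73
eef_pos: [0.4868, 0.0268, 0.0664]
tcp_rot: [0.806, 0.592, 0.0, 0.0]
contact_force: [0.0, 0.0, -1.4]
opening: 0.49
finger_force: 40.9
time: 11.98
eef_pos: [0.4867, 0.0268, 0.0653]
tcp_rot: [0.806, 0.592, 0.0, -0.0]
contact_force: [0.9, -0.6, -1.1]
opening: 0.49
finger_force: 40.9
time: 12.23
eef_pos: [0.4869, 0.0269, 0.0651]
tcp_rot: [0.806, 0.592, 0.0, -0.0]
contact_force: [-1.6, 0.9, 5.4]
opening: 0.485
finger_force: 41.6
```

Seated (+6 N upward at the expected height). Release, rise, and look.

```bash
python3 -m handwheel '[[[0.044,0,0,0,0],[0.05,0,0,0,0],[0.06,0,0,0,0],[0.07,0,0,0,0],[0.07,0,0,0,0],[0.07,0,0,0,0],[0.07,0,0,0,0]]]'
python3 -m handwheel '[[[0.07,0,0,-0.01,0],[0.07,0,0,-0.02,0],[0.07,0,0,-0.03,0],[0.07,0,0,-0.03,0],[0.07,0,0,-0.03,0],[0.07,0,0,-0.03,0],[0.07,0.01,0,-0.03,0],[0.07,0.03,0,-0.02,0],[0.07,0.04,0,-0.02,0],[0.07,0.03,0,0,0],[0.07,0.02,0,0,0],[0.07,0,0,0,0]]]'
python3 look.py w5 end_pocket jar_front jar_middle grip navy_jar carrier
```

```text
time: 12.82
eef_pos: [0.4867, 0.0267, 0.0643]
tcp_rot: [0.806, 0.592, 0.0, 0.0]
contact_force: [-0.2, -0.4, -0.7]
opening: 0.821
finger_force: 0.0
time: 13.82
eef_pos: [0.5252, 0.1512, 0.2843]
tcp_rot: [0.805, 0.594, 0.001, 0.0]
contact_force: [0.6, -0.3, -0.6]
opening: 0.823
finger_force: 0.0
13.8667 [0.52464918 0.1496407  0.28365488] [0.29534272 0.95539137]
end_pocket []
jar_front [(0.69, (255, 180), array([0.5139, 0.1209, 0.01  ]))]
jar_middle [(0.61, (253, 213), array([0.4964, 0.0731, 0.01  ]))]
grip [(0.6, (250, 130), array([0.5317, 0.1936, 0.078 ]))]
navy_jar [(0.66, (255, 247), array([0.4805, 0.0146, 0.    ])), (0.22, (248, 212), array([0.4883, 0.0739, 0.    ]))]
carrier []
```

View pics/w5.png

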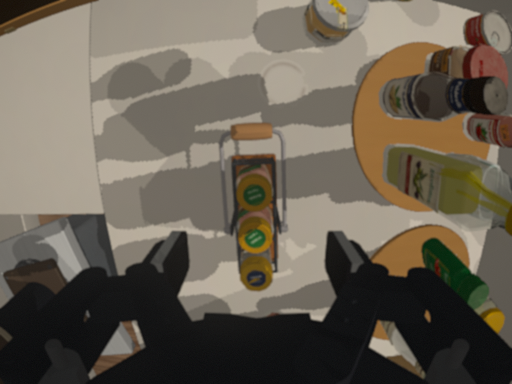

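Three caps in a row at (255,193), (256,238), (257,279), all the same height; roller at (252,131).

Run:
```python
from h import *
s=get_state();T=R.from_quat(s['tcp_rot']).as_matrix();p=np.array(s['eef_pos'])
for n,u,v,z in [('f',255,194,.106),('m',256,238,.106),('n',257,279,.106),('rol',252,130,.0855),('rL',232,131,.082),('rR',272,130,.082),('pL',231,229,.078),('pR',284,229,.078)]:
    q=atz('wrist',u,v,z); print(n,q.round(4),(T.T@(q-p))[:2].round(4))
```

```text
f [0.5161 0.1261 0.106 ] [-0.0226 -0.0016]
m [0.501  0.0748 0.106 ] [-0.0761 -0.0006]
n [0.4851 0.0205 0.106 ] [-0.1327  0.0005]
rol [0.5338 0.1937 0.0855] [ 0.0471 -0.005 ]
rL [0.5114 0.1995 0.082 ] [ 0.046  -0.0281]
rR [0.5556 0.1866 0.082 ] [0.047  0.0179]
pL [0.4708 0.0842 0.078 ] [-0.0762 -0.0323]
pR [0.5346 0.064  0.078 ] [-0.0763  0.0346]
```

```bash
python3 -m handwheel '[[[0.06,0,0,0,-7.05],[0.06,0,0,0,-7.05],[0.06,0,0,0,-7.05],[0.05,0,0,0,-7.05],[0.05,0,0,0,-7.05],[0.05,0,0,0,-7.05],[0.05,0,0,0,-7.05],[0.05,0,0,0,-7.05],[0.05,0,0,0,-7.05],[0.05,0,0,0,-7.05],[0.05,0,0,0,-7.05],[0.05,0,0,0,-7.05]]]'
python3 -m handwheel '[[[0.047,0,0,0,-7.05],[0.047,0.001,0.015,0.02,0],[0.047,0.001,0.015,0.03,0],[0.047,0.001,0.014,0.03,0],[0.047,0,0,0.02,0],[0.047,0,0,0.01,0],[0.047,0,0,0,0],[0.047,0,0,0,0]]]'
python3 look.py w6 grip jar_front
```

```text
time: 15.17
eef_pos: [0.5246, 0.1474, 0.283]
tcp_rot: [0.195, 0.981, -0.0, -0.0]
contact_force: [-0.6, 0.6, 0.5]
opening: 0.589
finger_force: 0.0
time: 15.83
eef_pos: [0.534, 0.1908, 0.1734]
tcp_rot: [0.137, 0.991, -0.0, 0.0]
contact_force: [0.4, 0.8, -0.4]
opening: 0.548
finger_force: 0.0
15.8833 [0.53469204 0.19093804 0.17458157] [-0.96240981  0.27159221]
grip [(0.96, (261, 189), array([0.5338, 0.1956, 0.078 ])), (0.44, (198, 178), array([0.5104, 0.1479, 0.078 ]))]
jar_front [(0.8, (198, 177), array([0.5205, 0.131 , 0.01  ]))]
```

View pics/w6.png

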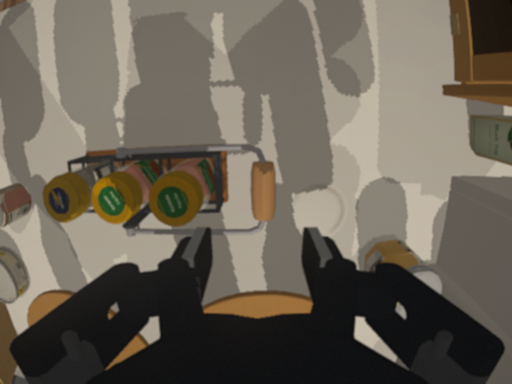

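Roller centred at (263,190), square to the fingers; the three jars hang left of it, well clear of the left finger. Centre, descend and grip.

```bash
python3 -m handwheel '[[[0.047,0.002,0.004,0.01,0],[0.047,0,0,0.02,0],[0.047,0,0,0.02,0],[0.047,0,0,0.02,0],[0.047,0,0,0.02,0],[0.047,0,0,0.015,0],[0.047,0,0,0.01,0],[0.047,0,0,0.0015,0],[0.047,0,0,0,0],[0.047,0,0,0,0]]]' 40
python3 -m handwheel '[[[0.04,0,0,0,0],[0.035,0,0,0,0],[0.03,0,0,0,0],[0.026,0,0,0,0],[0.023,0,0,0,0],[0.02,0,0,0,0],[0.016,0,0,0,0],[0.012,0,0,0,0],[0.01,0,0,0,0],[0.01,0,0,0,0],[0.01,0,0,0,0],[0.01,0,0,0,0]]]' 60
```

```text
time: 16.82
eef_pos: [0.5356, 0.1966, 0.06]
tcp_rot: [0.136, 0.991, 0.001, 0.003]
contact_force: [-1.7, 0.9, 8.8]
opening: 0.55
finger_force: 4.2
time: 17.82
eef_pos: [0.5329, 0.1961, 0.0565]
tcp_rot: [0.137, 0.991, 0.0, 0.0]
contact_force: [0.5, 4.4, 0.7]
opening: 0.218
finger_force: 58.5
```

Opening reads 18.6 mm rather than 21; check the grip.

Run:
```python
from h import *
a=viewer.read_camera('wrist'); c=viewer.read_camera('scene')
A=cv2.resize(a[110:330,150:380],(418,400),interpolation=2)
o=viewer.look_for('scene','grip');print(o[:2])
x,y=[int(v) for v in (o[0]['extent'][0]*512,o[0]['extent'][1]*384)]
x0,y0=max(0,x-30),max(0,y-50)
C=cv2.resize(c[y0:y0+100,x0:x0+92],(368,400),interpolation=2)
cv2.imwrite('pics/c7.png',np.hstack([A,C]))
for n in('wrist','scene'):print(pin(n,'grip',.078,1))
s=get_state();print(s['eef_pos'],s['contact_force'],s['wrist_torque'],s['opening'])
```

```text
[{'extent': [0.4172, 0.5841, 0.0152, 0.0359], 'confidence': 0.68}]
[(0.91, (255, 259), array([0.5323, 0.1958, 0.078 ]))]
[(0.72, (257, 229), array([0.4581, 0.1168, 0.078 ]))]
[0.53286763 0.19610268 0.05648071] [-0.36096113  4.15101856  1.27363949] [ 0.67605328 -0.06784716  0.12866821] 0.22261542913756102
```

View pics/c7.png

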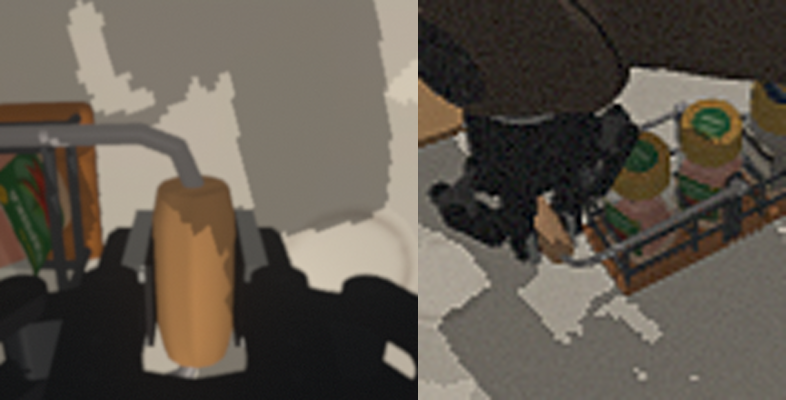

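The roller lies centred between both pads. Now swing the bail along its 122 mm arc.

```bash
python3 -m handwheel '[[[0.01,0,-0.0005,-0.0106,0],[0.01,0,-0.0014,-0.0105,0],[0.01,0,-0.0023,-0.0104,0],[0.01,0,-0.0032,-0.0102,0],[0.01,0,-0.0041,-0.0098,0],[0.01,0,-0.0049,-0.0094,0],[0.01,0,0,0,0],[0.01,0,0,0,0]]]'
python3 -c "
from h import *
s=get_state();print(s['contact_force'],s['wrist_torque']);viewer.read_camera('scene');print([pin('scene',k,.01,1) for k in('jar_front','jar_middle')])"
```

```text
time: 18.73
eef_pos: [0.5291, 0.1795, 0.1183]
tcp_rot: [0.137, 0.991, 0.0, 0.001]
contact_force: [0.5, 0.3, -0.1]
opening: 0.221
finger_force: 58.8
[ 0.46855017  0.32540595 -0.13990708] [ 0.06491824 -0.1348323  -0.02938594]
[[(0.73, (237, 232), array([0.5183, 0.1296, 0.01  ]))], [(0.78, (254, 226), array([0.4985, 0.0825, 0.01  ]))]]
```

Negligible force, so the arc is right. Continue.

```bash
python3 -m handwheel '[[[0.01,0,-0.0057,-0.009,0],[0.01,0,-0.0065,-0.0084,0],[0.01,0,-0.0072,-0.0079,0],[0.01,0,-0.0078,-0.0072,0],[0.01,0,-0.0084,-0.0065,0],[0.01,0,-0.009,-0.0057,0],[0.01,0,0,0,0],[0.01,0,0,0,0]]]'
python3 -m handwheel '[[[0.01,0,-0.0094,-0.0049,0],[0.01,0,-0.0098,-0.0041,0],[0.01,0,-0.0101,-0.0032,0],[0.01,0,-0.0104,-0.0023,0],[0.01,0,-0.0105,-0.0012,0],[0.01,0,-0.0106,0,0],[0.01,0,0,0,0],[0.01,0,0,0,0],[0.01,0,0,0,0]]]'
python3 look.py w8 jar_front jar_middle
python3 -c "
from h import *
s=get_state();print(s['contact_force'],s['wrist_torque'])"
```

```text
time: 19.55
eef_pos: [0.5164, 0.1365, 0.1626]
tcp_rot: [0.137, 0.991, 0.0, 0.001]
contact_force: [1.4, -0.5, 0.3]
opening: 0.222
finger_force: 59.5
time: 20.3
eef_pos: [0.5005, 0.0784, 0.1785]
tcp_rot: [0.137, 0.991, 0.0, 0.001]
contact_force: [1.5, -0.5, 4.6]
opening: 0.223
finger_force: 60.0
20.35 [0.50054789 0.07861748 0.17853522] [-0.96263217  0.27080718]
jar_front [(0.96, (304, 176), array([0.5162, 0.1281, 0.01  ]))]
jar_middle []
[ 1.07768739 -0.06993625  4.13976245] [-0.09679084 -0.27457357  0.04170606]
```

View pics/w8.png

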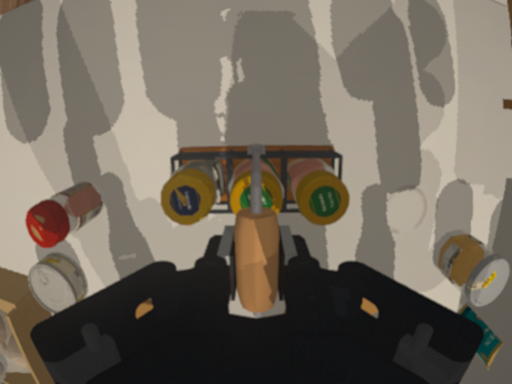

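Bail upright (wire at column 256 over the carrier's middle), three caps seated at (187,197), (255,195), (319,197). Lift gently.

```bash
python3 -m handwheel '[[[0.01,0,0,-0.001,0],[0.01,0,0,-0.001,0],[0.01,0,0,-0.001,0],[0.01,0,0,-0.001,0],[0.01,0,0,-0.001,0],[0.01,0,0,-0.001,0],[0.01,0,0,-0.001,0],[0.01,0,0,-0.001,0],[0.01,0,0,-0.001,0],[0.01,0,0,-0.001,0],[0.01,0,0,-0.002,0],[0.01,0,0,-0.002,0]]]' 80
python3 -m handwheel '[[[0.01,0,0,-0.003,0],[0.01,0,0,-0.004,0],[0.01,0,0,-0.005,0],[0.01,0,0,-0.006,0],[0.01,0,0,-0.006,0],[0.01,0,0,-0.006,0],[0.01,0,0,-0.006,0],[0.01,0,0,-0.006,0],[0.01,0,0,-0.006,0],[0.01,0,0,-0.006,0],[0.01,0,0,-0.006,0],[0.01,0,0,-0.006,0]]]'
python3 -c "
from h import *
s=get_state();print(s['contact_force'],s['wrist_torque'])"
```

```text
time: 21.45
eef_pos: [0.4999, 0.0786, 0.192]
tcp_rot: [0.137, 0.991, 0.0, 0.0]
contact_force: [1.1, -0.3, -8.7]
opening: 0.22
finger_force: 78.3
time: 22.45
eef_pos: [0.4998, 0.0786, 0.2583]
tcp_rot: [0.137, 0.991, 0.0, -0.0]
contact_force: [0.1, -1.1, -8.2]
opening: 0.217
finger_force: 78.3
[ 0.14854628 -1.05603304 -8.23857404] [ 0.03690671  0.02250254 -0.04222031]
```

```bash
python3 -m handwheel '[[[0.01,0,0,-0.006,0],[0.01,0,0,-0.006,0],[0.01,0,0,-0.006,0],[0.01,0,0,-0.006,0],[0.01,0,0,-0.006,0],[0.01,0,0,-0.006,0],[0.01,0,0,-0.006,0],[0.01,0,0,-0.005,0],[0.01,0,0,-0.004,0],[0.01,0,0,-0.003,0],[0.01,0,0,-0.002,0],[0.01,0,0,-0.001,0]]]'
for i in 1 2 3; do python3 -m handwheel '[[[0.01,0,0,0,0],[0.01,0,0,0,0],[0.01,0,0,0,0],[0.01,0,0,0,0],[0.01,0,0,0,0],[0.01,0,0,0,0],[0.01,0,0,0,0],[0.01,0,0,0,0],[0.01,0,0,0,0],[0.01,0,0,0,0],[0.01,0,0,0,0],[0.01,0,0,0,0]]]' >/dev/null; done
python3 - <<'E'
from h import *
s=get_state();print(s['time'],s['eef_pos'],s['contact_force'],s['wrist_torque'])
I=[]
for i in range(10):
    a=viewer.read_camera('wrist')
    if i in(0,3,6,9): I.append(a)
for a in I[1:]:
    print(cv2.absdiff(I[0],a).mean().round(2), cv2.phaseCorrelate(*[cv2.cvtColor(x,6)[120:220,150:360].astype(np.float32) for x in(I[0],a)]))
c=viewer.read_camera('scene')
cv2.imwrite('pics/c9.png',np.hstack([cv2.resize(I[-1],(400,300)),cv2.resize(c[110:290,180:360],(300,300))]))
E
```

```text
time: 23.45
eef_pos: [0.4999, 0.0786, 0.315]
tcp_rot: [0.137, 0.991, 0.0, 0.0]
contact_force: [-0.8, 0.2, -8.3]
opening: 0.211
finger_force: 78.3
26.45 [0.49987499 0.07855858 0.31476763] [-0.19983844  0.03527323 -9.33007276] [0.00476502 0.01047995 0.02757793]
0.7 ((-0.015810651935069586, -0.005034539303252927), 0.9563201028329354)
0.7 ((0.012880741538381812, 0.008487935155692128), 0.9518878936767579)
0.7 ((0.021108143249222167, -0.013755308918334208), 0.967148068745931)
```

View pics/c9.png

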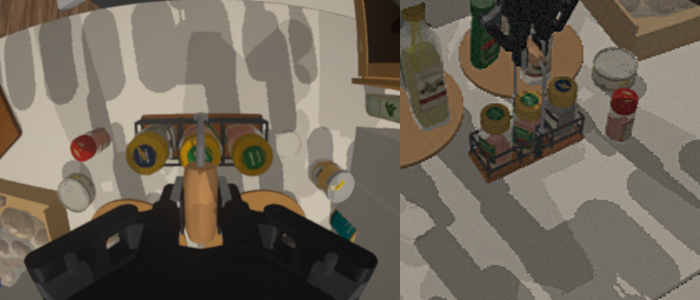

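The carrier hangs level, about 13 cm up, with three caps in line. The swing is below 0.03 px, and the bystanders haven't moved.

```bash
python3 -c "
from plant import sign_off,get_state
s=get_state();print(s['opening'],s['finger_force']);print(sign_off())"
```

```text
0.21632705158008156 78.30025380360894
the job is handed in; nothing more can be done
None
```

The job is handed in: the navy jar was lowered into the end pocket, and the arm holds the carrier by its roller about 13 cm up, bail upright, level and still, all three jars seated; no verdict came back.

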